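Stow the washed tools in the dry box, clip its lid and switch it on

ROBOT

A 6-joint arm with a two-finger parallel gripper is mounted at the origin on a cart in front of the work surface, level with it; the furniture and walls round the work are solid. World frame = base frame: x ahead of the robot, y to its left, z up, the work surface at z = 0. Lengths are in mm, angles in rad, forces in N, time in s.
With the tool pointing down it reaches from about 400 to 925 mm from the base axis. Payload 12.5 kg.
Tool frame: the origin (TCP) lies midway between the tips of the shut fingers; the grasp point (between the pads) lies 19 mm behind it (env.tcp_to_grasp is the distance from the TCP to the grasp point, in mm); z points along the fingers, y is the line along which they close (so a half turn about z gives the same grasp; the last joint's range is limited). The gripper opens to 95 mm and grips with 3 to 60 N. Pads are 20 mm wide; open, the fingers measure 119 mm over their backs; the gripper's body (75 mm by 180 mm) begins 59 mm behind the grasp point.
Start: joints at [-1.41, 0.491, 1.559, -0, 1.092, -0.106], TCP at [164.801, -602.899, 214.661] pointing down, gripper open.
Joint ranges: [-3.1, 3.1], [-0.84, 2.19], [0.05, 2.79], [-1.13, 4.28], [0.06, 2.93], [-2.69, 2.69]. Speed limits (rad/s): [2.22, 2.22, 2.79, 3.14, 3.14, 3.14].

INTERFACE

Orientations are given as [roll, pitch, yaw] about the fixed x, y, z axes, in that order (R = Rz(yaw) Ry(pitch) Rx(roll)).
In Python, from cell import env gives the robot as it stands. The module is installed in compiled form; this text tells all that it offers.
- The arm moves only by the tool step_arm, never from a script. Its argument "plan" is a list that holds one entry, the list of rows, each a list of 5 numbers: the shift along the tool's x, y, z in mm, then the turn about the tool's z in degrees, then the opening, from -1 (shut) to 1 (fully open). A call has 1 to 8 rows; each row is the pose to reach, as a shift and turn from the pose commanded when the call began, along the tool's axes at that moment; what a row does not reach only later rows make up. A row lasts 1/12 s, in which the tool goes at most 41.7 mm and 7.16 degrees, less where a joint would pass 70% of its speed; a pose out of reach is approached as far as the arm can. A call with a gripper value outside its range is refused whole. The fingers move at their own pace and stop on an object; the grip force is fixed at half the most. Time passes only in rows, so rows that repeat a pose let the fingers close. It gives the time, the measured TCP pose, the force, the opening and the grip force at its end, in the units of the state.
- env.state(): the state, without advancing time (a new reading comes with each control period).
- env.read_camera(name): name is "scene" or "top"; returns the picture (480x640x3 uint8, blue, green, red); there is no depth.
- env.get_calibration(name): a dict with "K" (3x3 intrinsics, pixels), "extrinsics" (4x4, takes a point from world to camera coordinates). Camera axes: x right, y up, looking along -z (the intrinsics and any distortion apply to the point x, -y, -z); pixel columns grow to the right and rows downward; lengths in mm; the calibration is good to about 2 mm. A picture is of the moment at which its call begins. get_calibration takes no time and is no camera call.
- env.job_done(): hands the job in; it is judged then, once.
The state is a dict: "t": time; "joints": joint angles; "qvel": joint speeds; "tau": joint torques, N m; "eef_pos": TCP position; "tcp_rot": TCP orientation; "ft_force": force on the tool from outside, world axes, zero at the start; "moment": the same for the moment, N m; "opening": opening from 0.0 (shut) to 1.0 (fully open); "grip_force": force on a finger pad.
Only numpy, scipy, OpenCV 4.12 (cv2) and the standard library are available. Lean on these libraries where they do the work, as an engineer would, in place of code of your own. Each camera call takes 0.05 s, during which the arm holds its last target. There are 200 camera calls.

TASK

The clean steel tools lying in a row to the left of the grey dry box (some of: a large spanner, a small spanner, pliers, dividers) must not rust: first lay every one of them down inside the tub, then put the lid from the right-hand side squarely on the tub and fold each of its four clips down until it snaps home against the rim. Only when all four are shut, turn the dial on the box's front deck from off to the two-dot mark. Leave the oil can and the notebook where they are.

Things in the scene. Friction and masses are not known exactly. Their poses are not given: they have to be found in the camera images.
- dry_box: fixed grey open tub with a low black deck on its front (-x). Origin: bench level under the tub's middle; y along its long side, z up. Inside 150 (x) by 235 (y) mm, inner floor z = 10; walls 4 mm with a rim 6 mm wider, gasket top z = 78. Deck x = -166 to -78 mm, top z = 30, with only the dial and a flat round gauge on it
- dial (a joint): the dial's angle, rad, growing clockwise seen from above: 0 = off (a bar mark), 0.6 = one dot, 1.2 = two dots, 1.8 = three dots; stops at -0.05 and 1.85. Each mark is a sprung detent (under 0.1 N m to turn): let go near a mark, the dial pulls itself onto it
- dial_grip (a point): on the dial's axis, 45 mm above the bench, at x = -118, y = +70 mm from the dry box's origin; turns with the dial. The grip is an upright grey bar 36 mm long (its x) and 12 wide, z = 36 to 54 mm above the bench, on a round skirt 36 mm wide. +x is the end with the white line: at off it points 0.9 rad anticlockwise of the dry box's x, at two dots 0.3 rad clockwise of it
- lid: loose aluminium lid, 0.8 kg, plate 176 (x) by 261 (y) mm, z = 10 to 16. Origin: middle of the underside of its plug (68 mm above the dry box's origin when seated). The plug (145 by 230 mm, at its foot 140 by 225) enters the tub; fits either way round. Handle: black bar over the middle, 116 mm along y, 18 wide, z = 34 to 48, free below it down to z = 20; spring housings up to z = 25 behind the clips
- clip_1 (a joint): angle, rad, of the clip in the middle of the lid's +x (long) side: 0 = shut, hanging down against the rim; it rests straight out at about 1.47. A steel flap 44 mm wide, 38 mm long from the hinge, 4 mm thick. An over-centre spring (up to 0.04 N m) pushes it back out above 0.69 and snaps it shut below; where it rests it stays
- clip_2 (a joint): angle, rad, of the clip in the middle of the lid's +y (short) side: 0 = shut, hanging down against the rim; it rests straight out at about 1.47. A steel flap 44 mm wide, 38 mm long from the hinge, 4 mm thick. An over-centre spring (up to 0.04 N m) pushes it back out above 0.69 and snaps it shut below; where it rests it stays
- clip_3 (a joint): angle, rad, of the clip in the middle of the lid's -x (long) side: 0 = shut, hanging down against the rim; it rests straight out at about 1.47. A steel flap 44 mm wide, 38 mm long from the hinge, 4 mm thick. An over-centre spring (up to 0.04 N m) pushes it back out above 0.69 and snaps it shut below; where it rests it stays
- clip_4 (a joint): angle, rad, of the clip in the middle of the lid's -y (short) side: 0 = shut, hanging down against the rim; it rests straight out at about 1.47. A steel flap 44 mm wide, 38 mm long from the hinge, 4 mm thick. An over-centre spring (up to 0.04 N m) pushes it back out above 0.69 and snaps it shut below; where it rests it stays
- clip_1_hinge (a point): middle of the hinge line of clip_1, at (88, 0, 13) mm in the lid's frame; turns with the flap: with the clip shut its x points away from the lid's middle and its z up
- clip_2_hinge (a point): middle of the hinge line of clip_2, at (0, 131, 13) mm in the lid's frame; turns with the flap: with the clip shut its x points away from the lid's middle and its z up
- clip_3_hinge (a point): middle of the hinge line of clip_3, at (-88, 0, 13) mm in the lid's frame; turns with the flap: with the clip shut its x points away from the lid's middle and its z up
- clip_4_hinge (a point): middle of the hinge line of clip_4, at (0, -131, 13) mm in the lid's frame; turns with the flap: with the clip shut its x points away from the lid's middle and its z up
- large_spanner: open-ended steel spanner, 188 mm long (its y), 39 mm wide over the jaws, 7 mm thick; origin: middle of its underside; the shank at the origin is 15 mm wide. May be absent
- small_spanner: open-ended steel spanner, 149 mm long (its y), 28 mm wide over the jaws, 5 mm thick; origin: middle of its underside; the shank at the origin is 12 mm wide. May be absent
- pliers: flat-nose pliers, closed, 188 mm long (its y), 61 mm wide over the grips, 12 mm thick; origin: middle of the underside. Take it across the origin, 48 mm wide there; it narrows to the nose at -y. May be absent
- dividers: steel dividers, 164 mm long (its y), 54 mm wide over the points, 8 mm thick; origin: middle of the underside. Take it across the origin, 40 mm wide there; it narrows to the joint at -y. May be absent
- oil_can: brass oil can with a long spout, 74 mm wide, 186 mm high, behind the dry box; origin under its middle. Not to be moved
- notebook: black notebook, 160 by 106 by 17 mm, behind the lid; origin: middle of its underside. Not to be moved

How it is judged (in metres and radians):
On the way, in this order (a step that is already met when the one before it is completed fails the run):
1. every tool that is there lies in the tub, let go (x of large_spanner in the frame of dry_box between -0.07 and 0.07 m and y of large_spanner in the frame of dry_box between -0.07 and 0.07 m and z of each of large_spanner, small_spanner, pliers, dividers in the frame of dry_box below 0.045 m and x of small_spanner in the frame of dry_box between -0.07 and 0.07 m and y of small_spanner in the frame of dry_box between -0.07 and 0.07 m and x of pliers in the frame of dry_box between -0.07 and 0.07 m and y of pliers in the frame of dry_box between -0.07 and 0.07 m and x of dividers in the frame of dry_box between -0.07 and 0.07 m and y of dividers in the frame of dry_box between -0.07 and 0.07 m and contact force between the fingers and large_spanner below 0.1 N and linear speed of each of large_spanner, small_spanner, pliers, dividers below 0.05 m/s and contact force between the fingers and small_spanner below 0.1 N and contact force between the fingers and pliers below 0.1 N and contact force between the fingers and dividers below 0.1 N), for 0.2 s.
2. the lid is seated on the tub, level (x of large_spanner in the frame of dry_box between -0.07 and 0.07 m and y of large_spanner in the frame of dry_box between -0.07 and 0.07 m and z of each of large_spanner, small_spanner, pliers, dividers in the frame of dry_box below 0.045 m and x of small_spanner in the frame of dry_box between -0.07 and 0.07 m and y of small_spanner in the frame of dry_box between -0.07 and 0.07 m and x of pliers in the frame of dry_box between -0.07 and 0.07 m and y of pliers in the frame of dry_box between -0.07 and 0.07 m and x of dividers in the frame of dry_box between -0.07 and 0.07 m and y of dividers in the frame of dry_box between -0.07 and 0.07 m and z of lid in the frame of dry_box between 0.064 and 0.0715 m and horizontal distance between lid and dry_box below 0.01 m and angle between lid's own z axis and vertical below 0.035 rad and angle between the y axis of lid and the y axis of dry_box, either way round below 0.06 rad and linear speed of lid below 0.03 m/s), for 0.2 s.
3. all four clips are snapped shut with the lid seated (z of lid in the frame of dry_box between 0.064 and 0.0715 m and horizontal distance between lid and dry_box below 0.01 m and angle between lid's own z axis and vertical below 0.035 rad and angle between the y axis of lid and the y axis of dry_box, either way round below 0.06 rad and linear speed of lid below 0.03 m/s and value of joint each of clip_1, clip_2, clip_3, clip_4 below 0.12 rad), for 0.2 s.
4. the dial stands at two dots, the clips shut (value of joint each of clip_1, clip_2, clip_3, clip_4 below 0.12 rad and value of joint dial between 1.05 and 1.35 rad and velocity of joint dial between -0.2 and 0.2 rad/s), for 0.2 s.
At the end, for the whole second after the job is handed in: every tool present lies in the tub (its middle within 70 mm of the tub's each way, under 45 mm high), the lid sits level on the gasket (height within 3.5 mm, 10 mm sideways, tilt under 0.035 rad), all clips read under 0.12 rad and the dial 1.05 to 1.35 rad (all of step 3 and x of large_spanner in the frame of dry_box between -0.07 and 0.07 m and y of large_spanner in the frame of dry_box between -0.07 and 0.07 m and z of each of large_spanner, small_spanner, pliers, dividers in the frame of dry_box below 0.045 m and x of small_spanner in the frame of dry_box between -0.07 and 0.07 m and y of small_spanner in the frame of dry_box between -0.07 and 0.07 m and x of pliers in the frame of dry_box between -0.07 and 0.07 m and y of pliers in the frame of dry_box between -0.07 and 0.07 m and x of dividers in the frame of dry_box between -0.07 and 0.07 m and y of dividers in the frame of dry_box between -0.07 and 0.07 m and value of joint dial between 1.05 and 1.35 rad); the robot touches nothing.
It fails at once if the oil can is pushed more than 30 mm away (distance of oil_can from where it was at the start of the episode above 0.03 m).
It fails at once if the notebook is pushed more than 30 mm away (distance of notebook from where it was at the start of the episode above 0.03 m).
Of large_spanner, small_spanner, pliers, dividers only 2 to 4 are there at a start; the rules pass over those that are not, and their reading is None.
At some moment in a run one of large_spanner, small_spanner, pliers, dividers may be knocked a few centimetres aside while the robot is not near it.
Once in a run the grip may slacken for a moment while it holds something.
It also fails if it takes over 208 s, if anything falls off the work surface, if the arm or the gripper's body presses on something with over 40 N, if the wrist force passes 120 N, or if a joint passes its speed limit or range.

## Working session

There is one attempt and no reset: what is moved stays moved. The work goes in short steps, Python scripts to look and compute and a tool call to move; the robot and the scene stay as the last step left them, time stands still between calls to the robot, and variables do not carry over. Pictures are saved under pics/ and viewed, at most 14 in all, crops included, and the job is handed in when it is done.

Besides the shell and the picture viewer there is one more tool, called after "Emit:" as name(argument=value, ...), one argument or row to a line, values as JSON. step_arm: Moves the arm, as the interface text tells. Its arguments: {"type":"object","properties":{"plan":{"type":"array"}},"required":["plan"]}

```bash
mkdir -p pics; cat > h.py <<'E'
from cell import env
import numpy as np, cv2
def snap(n,f):
    im=env.read_camera(n); cv2.imwrite('pics/'+f+'.png',im); return im
def ray(n,u,v):
    c=env.get_calibration(n); K=np.array(c['K']);E=np.array(c['extrinsics'])
    d=np.linalg.inv(K)@[u,v,1]; d=np.array([d[0],-d[1],-d[2]])
    R=E[:3,:3]; return -R.T@E[:3,3], R.T@d
def onz(n,u,v,z):
    o,d=ray(n,u,v); return o+d*(z-o[2])/d[2]
def proj(n,p):
    c=env.get_calibration(n); K=np.array(c['K']);E=np.array(c['extrinsics'])
    q=E[:3,:3]@np.array(p)+E[:3,3]; q=K@[q[0],-q[1],-q[2]]; return q[:2]/q[2]
E
python3 - <<'E'
from h import *
snap('top','top0');snap('scene','sc0')
for n in('top','scene'):
    c=env.get_calibration(n);print(c);print(ray(n,320,240)[0],onz(n,320,240,0))
print(env.state(),env.tcp_to_grasp)
E
```

```text
{'K': array([[491.87934997,   0.        , 319.50170234],
       [  0.        , 491.87934997, 234.527622  ],
       [  0.        ,   0.        ,   1.        ]]), 'extrinsics': array([[-2.89735555e-02, -9.99499890e-01,  1.26689684e-02,
        -7.18159833e+01],
       [ 9.88622247e-01, -2.67820839e-02,  1.48016123e-01,
        -6.06257734e+02],
       [-1.47602798e-01,  1.68133774e-02,  9.88903799e-01,
        -1.16538763e+03],
       [ 0.00000000e+00,  0.00000000e+00,  0.00000000e+00,
         1.00000000e+00]])}
[ 425.26464374  -68.42281085 1243.10201215] [596.6625969  -90.41999267   0.        ]
{'K': array([[556.28460855,   0.        , 316.82860229],
       [  0.        , 556.28460855, 232.64758731],
       [  0.        ,   0.        ,   1.        ]]), 'extrinsics': array([[ 4.31437004e-01, -9.02107981e-01, -7.95624355e-03,
        -3.35176758e+02],
       [ 5.27310612e-01,  2.45013098e-01,  8.13579806e-01,
        -3.55518212e+02],
       [-7.31987452e-01, -3.55203845e-01,  5.81398828e-01,
        -1.36393997e+03],
       [ 0.00000000e+00,  0.00000000e+00,  0.00000000e+00,
         1.00000000e+00]])}
[-666.31076414 -699.7357336  1079.56879285] [659.87255756 -67.4822087    0.        ]
{'t': 0.1, 'joints': array([-1.40960185e+00,  4.91468315e-01,  1.55941044e+00, -1.21573632e-05,
        1.09169075e+00, -1.05587143e-01]), 'qvel': array([-0.00096351,  0.00063735, -0.00231963, -0.00037045,  0.00067868,
        0.00117517]), 'tau': array([ 3.56079661e-03, -6.13622046e+01, -2.58607221e+01,  6.94136904e-02,
        4.70348855e-02, -4.29250065e-05]), 'eef_pos': array([ 164.75834109, -602.66051198,  214.1318677 ]), 'tcp_rot': array([-3.14062011e+00, -9.22282893e-05,  2.66787184e-01]), 'ft_force': array([0.88284928, 0.21299152, 0.30714624]), 'moment': array([ 0.05324247,  0.04219445, -0.03174442]), 'grip_force': 0.0, 'opening': 0.9995073028799472} 18.8
```

View pics/top0.png

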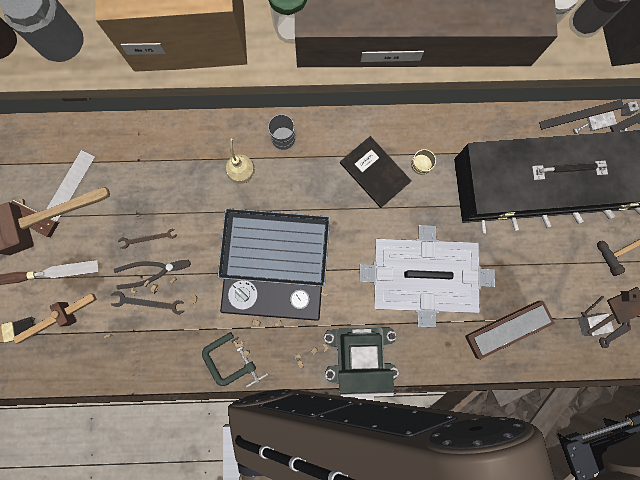

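View pics/sc0.png

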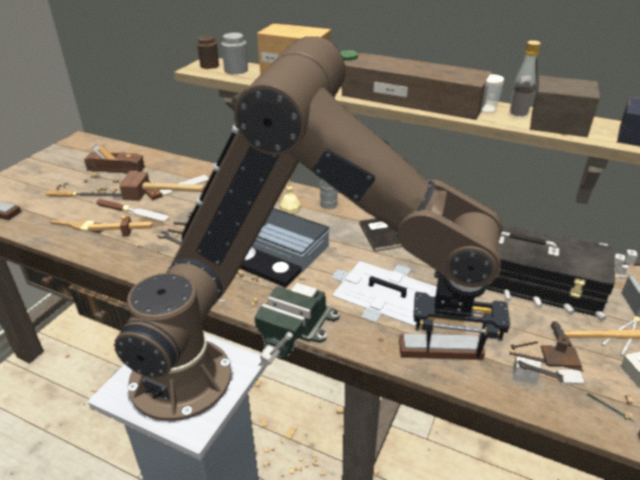

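The top view shows the small spanner at (147,239), pliers at (152,271) and large spanner at (147,303), with no dividers. The tub is at (274,245), the dial at (242,293) and the lid at (428,275). The scene view is largely blocked by the arm.

```bash
python3 - <<'E'
from h import *
im=cv2.imread('pics/top0.png')
cv2.imwrite('pics/c1.png',cv2.resize(im[205:330,100:340],None,fx=3.3,fy=3.3,interpolation=cv2.INTER_CUBIC))
cv2.imwrite('pics/c2.png',cv2.resize(im[215:335,350:510],None,fx=5,fy=5,interpolation=cv2.INTER_CUBIC))
E
```

```text
(no output)
```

View pics/c1.png

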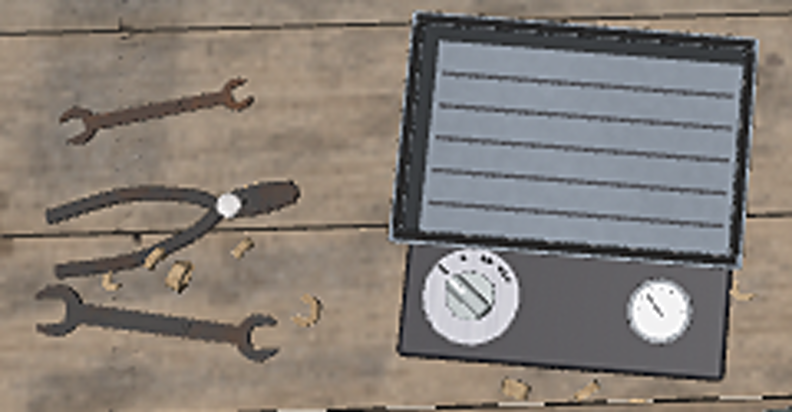

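View pics/c2.png

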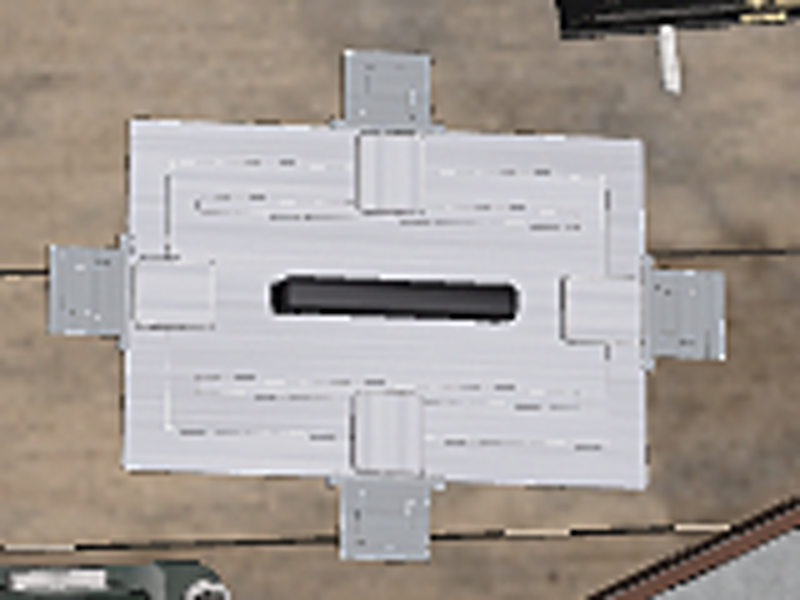

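The crops show the rim corners at crop (415,12), (757,40), (742,268) and (390,242). The dial centre is near (470,297) with its bar pointing at off. The lid plate corners in the second crop are at (132,120), (642,140), (648,488) and (124,468), and all four clips stick out.

```bash
cat >> h.py <<'E'
def tools(im,rois=dict(small=(112,222,182,252,5),pliers=(108,252,196,289,12),large=(106,287,190,320,7))):
    out={}
    for k,(a,b,c,d,h) in rois.items():
        m=(im[b:d,a:c].max(2)<105).astype(np.uint8)
        n,l,s,_=cv2.connectedComponentsWithStats(m,connectivity=8)
        i=1+np.argmax(s[1:,4]); v,u=np.nonzero(l==i)
        P=np.array([onz('top',x+a,y+b,h*.7)[:2] for x,y in zip(u,v)])
        r=cv2.minAreaRect(P.astype(np.float32)); bx=cv2.boxPoints(r)
        e=[bx[1]-bx[0],bx[2]-bx[1]]; L=[np.hypot(*q) for q in e]; q=e[int(np.argmax(L))]
        ang=np.arctan2(q[1],q[0])%np.pi
        out[k]=(np.round(r[0],1),np.round(sorted(L),1),round(np.degrees(ang),1),s[i,4],P); print(k,*out[k][:4])
    return out
E
python3 - <<'E'
from h import *
im=cv2.imread('pics/top0.png')
tools(im)
def quad(pts,z,s,o):
    P=np.array([onz('top',o[0]+x/s,o[1]+y/s,z)[:2] for x,y in pts]); c=P.mean(0)
    print('c',c.round(1),'sides',[np.hypot(*(P[(i+1)%4]-P[i])).round(1) for i in range(4)],
     'yaw y-axis from', np.degrees(np.arctan2(*-(((P[1]-P[0])+(P[2]-P[3])))[::-1])).round(2)-90); return P
print(quad([(415,12),(757,40),(742,268),(390,242)],77,3.3,(100,205)))
print(quad([(132,120),(642,140),(648,488),(124,468)],15,5,(350,215)))
print(quad([(270,278),(516,285),(516,320),(275,313)],48,5,(350,215)))
for p in [(470,297)]: print(onz('top',100+p[0]/3.3,205+p[1]/3.3,36))
print(onz('top',100+490/3.3,205+318/3.3,54))
# tub sanity: dial-based
E
```

```text
small [611.6 349. ] [ 29.2 143.1] 98.1 256
pliers [524.4 336.8] [ 63.5 208. ] 94.7 572
large [451.5 343.8] [ 37.9 184. ] 81.2 493
c [571.6  19.7] sides [np.float64(250.6), np.float64(166.2), np.float64(252.4), np.float64(168.2)] yaw y-axis from -6.060000000000002
[[ 668.51286836  135.82040125]
 [ 641.08124629 -113.31874633]
 [ 475.66490542  -97.29197949]
 [ 501.31796499  153.78870624]]
c [ 497.9 -355.9] sides [np.float64(258.3), np.float64(173.9), np.float64(259.9), np.float64(173.9)] yaw y-axis from -3.819999999999993
[[ 593.26480691 -232.60376218]
 [ 576.03411018 -490.36958192]
 [ 402.43361875 -479.97197072]
 [ 419.75316898 -220.62853779]]
c [ 497.4 -352. ] sides [np.float64(120.2), np.float64(17.0), np.float64(117.5), np.float64(17.1)] yaw y-axis from -3.25
[[ 509.27320186 -291.9094243 ]
 [ 502.49583389 -411.8786393 ]
 [ 485.49933791 -410.69830497]
 [ 492.20811429 -293.41787775]]
[461.86967785 102.75905296  36.        ]
[445.7954719   85.83373985  54.        ]
```

```bash
cat >> h.py <<'E'
def plan(wps,start=None):
    s=env.state()
    if start is None:
        p=np.array(s['eef_pos']); y=np.degrees(s['tcp_rot'][2])
    else: p,y=np.array(start[:3],float),start[3]
    for w in wps:
        q=np.array(w[:3],float); a=np.radians(y); d=q-p
        sh=np.array([np.cos(a)*d[0]+np.sin(a)*d[1],np.sin(a)*d[0]-np.cos(a)*d[1],-d[2]])
        n=int(np.ceil(max(np.linalg.norm(d)/41.7,abs(w[3]-y)/7.16)))
        print(w,'->',np.round(sh,1),'turn',round(y-w[3],1),'rows',n); p,y=q,w[3]
BX=np.array([571.6,19.7]); BY=-6.06
def box(x,y):
    a=np.radians(BY); return BX+[np.cos(a)*x-np.sin(a)*y,np.sin(a)*x+np.cos(a)*y]
E
python3 - <<'E'
from h import *
c=lambda x,y:onz('top',100+x/3.3,205+y/3.3,9)
n=c(300,190);l=(c(48,215)+c(57,272))/2; print('pliers',(n+l)/2,np.linalg.norm(n-l),np.degrees(np.arctan2(*(l-n)[:2][::-1])))
plan([(560,-250,215,40),(560,60,215,81),(452,344,150,81),(452,344,3,81)])
for x in(-45,30,-10): print(x,box(x,0).round(1))
E
```

```text
pliers [529.48273296 327.84690291   9.        ] 189.04382374296986 100.75327408543744
(560, -250, 215, 40) -> [ 474.2 -236.    -0.9] turn -24.7 rows 13
(560, 60, 215, 81) -> [ 199.3 -237.5   -0. ] turn -41 rows 8
(452, 344, 150, 81) -> [ 263.6 -151.1   65. ] turn 0 rows 8
(452, 344, 3, 81) -> [  0.   0. 147.] turn 0 rows 4
-45 [526.9  24.5]
30 [601.4  16.5]
-10 [561.7  20.8]
```

Emit:
step_arm(
  plan=[
    [[290, -144, 0, 0, 0.3], [290, -144, 0, 0, 0.3], [290, -144, 0, 0, 0.3], [290, -144, 0, 0, 0.3], [290, -144, 0, 0, 0.3], [290, -144, 0, 0, 0.3], [290, -144, 0, 0, 0.3], [290, -144, 0, 0, 0.3]],
  ],
)

```text
t: 0.77
eef_pos: [408.3, -385.2, 214.6]
tcp_rot: [-3.141, -0.0, 0.268]
ft_force: [-0.2, -0.3, -0.2]
opening: 0.651
grip_force: 0.0
```

Emit:
step_arm(
  plan=[
    [[184, -92, 0, -25, 0.3], [184, -92, 0, -25, 0.3], [184, -92, 0, -25, 0.3], [184, -92, 0, -25, 0.3], [184, -92, 0, -25, 0.3], [184, -92, 0, -25, 0.3]],
  ],
)

```text
t: 1.27
eef_pos: [563.6, -245.8, 214.2]
tcp_rot: [-3.141, -0.001, 0.708]
ft_force: [-0.3, -0.0, 0.4]
opening: 0.646
grip_force: 0.0
```

Emit:
step_arm(
  plan=[
    [[199, -237, 0, -41, 0.3], [199, -237, 0, -41, 0.3], [199, -237, 0, -41, 0.3], [199, -237, 0, -41, 0.3], [199, -237, 0, -41, 0.3], [199, -237, 0, -41, 0.3], [199, -237, 0, -41, 0.3], [199, -237, 0, -41, 0.3]],
  ],
)

```text
t: 1.93
eef_pos: [557.6, 63.0, 214.5]
tcp_rot: [-3.141, -0.0, 1.421]
ft_force: [0.0, -1.3, 0.1]
opening: 0.647
grip_force: 0.0
```

Emit:
step_arm(
  plan=[
    [[264, -151, 65, 0, 0.3], [264, -151, 65, 0, 0.3], [264, -151, 65, 0, 0.3], [264, -151, 65, 0, 0.3], [264, -151, 65, 0, 0.3], [264, -151, 65, 0, 0.3], [264, -151, 65, 0, 0.3], [264, -151, 65, 0, 0.3]],
  ],
)

```text
t: 2.6
eef_pos: [446.9, 346.0, 148.4]
tcp_rot: [-3.14, 0.001, 1.421]
ft_force: [0.5, 0.6, 0.4]
opening: 0.648
grip_force: 0.0
```

Emit:
step_arm(
  plan=[
    [[-1, 5, 100, 0, 0.0], [-1, 5, 100, 0, 0.0], [-1, 5, 100, 0, 0.0], [-1, 5, 145, 0, 0.0], [-1, 5, 145, 0, 0.0], [-1, 5, 145, 0, 0.0]],
  ],
)

```text
t: 3.1
eef_pos: [453.2, 340.6, 2.7]
tcp_rot: [-3.139, 0.002, 1.418]
ft_force: [0.6, -1.1, -0.1]
opening: 0.501
grip_force: 0.0
```

Emit:
step_arm(
  plan=[
    [[0, 0, 0, 0, -1], [0, 0, 0, 0, -1], [0, 0, 0, 0, -1], [0, 0, 0, 0, -1], [0, 0, 0, 0, -1], [0, 0, 0, 0, -1], [0, 0, 0, 0, -1], [0, 0, 0, 0, -1]],
  ],
)

```text
t: 3.77
eef_pos: [453.7, 341.2, 5.0]
tcp_rot: [-3.141, 0.0, 1.419]
ft_force: [-2.9, -0.2, 6.1]
opening: 0.132
grip_force: 30.1
```

Emit:
step_arm(
  plan=[
    [[0, 0, -20, 0, -1], [0, 0, -40, 0, -1], [0, 0, -80, 0, -1], [0, 0, -120, 0, -1], [0, 0, -160, 0, -1], [0, 0, -160, 0, -1], [0, 0, -160, 0, -1]],
  ],
)

```text
t: 4.35
eef_pos: [454.5, 341.6, 166.4]
tcp_rot: [3.138, -0.003, 1.419]
ft_force: [0.1, -0.1, -2.6]
opening: 0.131
grip_force: 28.2
```

Emit:
step_arm(
  plan=[
    [[-303, 120, 0, -3, -1], [-303, 120, 0, -3, -1], [-303, 120, 0, -3, -1], [-303, 120, 0, -3, -1], [-303, 120, 0, -3, -1], [-303, 120, 0, -3, -1], [-303, 120, 0, -3, -1], [-303, 120, 0, -3, -1]],
  ],
)

```text
t: 5.02
eef_pos: [526.1, 20.9, 162.8]
tcp_rot: [-3.139, 0.0, 1.47]
ft_force: [0.5, 1.0, -1.2]
opening: 0.131
grip_force: 28.2
```

Emit:
step_arm(
  plan=[
    [[0, 0, 0, 0, -1], [0, 0, 0, 0, -1]],
  ],
)

```text
t: 5.18
eef_pos: [526.1, 21.9, 162.8]
tcp_rot: [-3.139, 0.0, 1.468]
ft_force: [-0.2, 0.3, -1.6]
opening: 0.128
grip_force: 28.2
```

Emit:
step_arm(
  plan=[
    [[0, 2, 40, 0, -1], [0, 2, 80, 0, -1], [0, 2, 110, 0, -1], [0, 2, 130, 0, -1], [0, 2, 140, 0, -1], [0, 2, 147, 0, -1], [0, 2, 147, 0, -1]],
  ],
)

```text
t: 5.77
eef_pos: [528.1, 24.1, 16.6]
tcp_rot: [-3.14, 0.0, 1.472]
ft_force: [0.0, -0.2, -2.1]
opening: 0.128
grip_force: 28.2
```

Emit:
step_arm(
  plan=[
    [[0, 0, 0, 0, -0.4], [0, 0, 0, 0, -0.4], [0, 0, 0, 0, -0.4], [0, 0, 0, 0, -0.4], [0, 0, -40, 0, -0.4], [0, 0, -80, 0, -0.4], [0, 0, -120, 0, -0.4], [0, 0, -150, 0, -0.4]],
  ],
)

```text
t: 6.43
eef_pos: [528.9, 23.3, 171.2]
tcp_rot: [3.139, 0.0, 1.471]
ft_force: [-0.3, -0.2, -0.2]
opening: 0.301
grip_force: 0.0
```

Emit:
step_arm(
  plan=[
    [[0, -100, -100, 0, 0.7], [0, -100, -100, 0, 0.7], [0, -100, -100, 0, 0.7], [0, -100, -100, 0, 0.7], [0, -100, -100, 0, 0.7], [0, -100, -100, 0, 0.7]],
  ],
)

```text
t: 6.93
eef_pos: [429.2, 33.3, 268.6]
tcp_rot: [3.138, 0.0, 1.471]
ft_force: [0.6, 0.5, 0.2]
opening: 0.666
grip_force: 0.0
```

```bash
python3 - <<'E'
from h import *
im=snap('top','top1'); cv2.imwrite('pics/c3.png',cv2.resize(im[205:345,95:345],None,fx=3.2,fy=3.2,interpolation=cv2.INTER_CUBIC))
t=tools(im,dict(small=(112,222,182,252,5),pliers=(108,252,196,289,12)))
E
```

```text
small [611.6 349. ] [ 29.2 143.1] 98.1 251
pliers [524.6 337. ] [ 63.6 207.5] 95.6 563
```

View pics/c3.png

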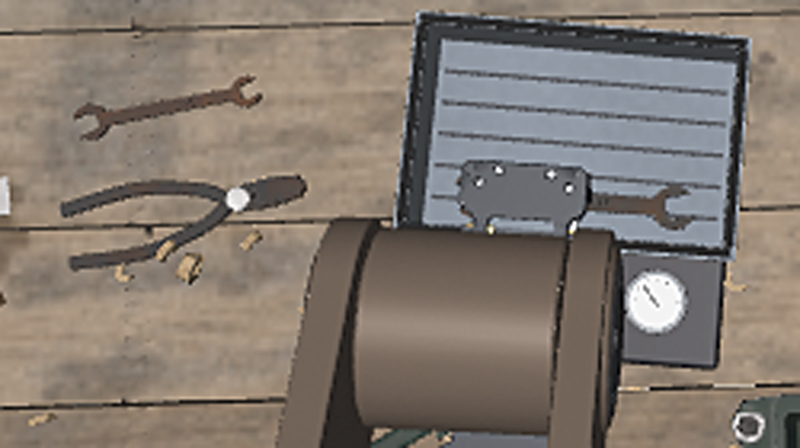

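The picture shows the large spanner lying in the tub (jaw at crop (670,205)). The pliers and small spanner have not moved.

Emit:
step_arm(
  plan=[
    [[303, 70, 118, -16.5, 0.6], [303, 70, 118, -16.5, 0.6], [303, 70, 118, -16.5, 0.6], [303, 70, 118, -16.5, 0.6], [303, 70, 118, -16.5, 0.6], [303, 70, 118, -16.5, 0.6], [303, 70, 118, -16.5, 0.6], [303, 70, 118, -16.5, 0.6]],
  ],
)

```text
t: 7.65
eef_pos: [529.4, 329.9, 146.4]
tcp_rot: [-3.139, 0.001, 1.759]
ft_force: [1.2, -0.8, -0.3]
opening: 0.8
grip_force: 0.0
```

Emit:
step_arm(
  plan=[
    [[0, 0, 0, 0, 0.6], [0, 0, 0, 0, 0.6]],
  ],
)

```text
t: 7.82
eef_pos: [528.6, 329.1, 145.9]
tcp_rot: [-3.137, 0.001, 1.761]
ft_force: [-0.1, -0.6, -0.3]
opening: 0.801
grip_force: 0.0
```

```bash
python3 -c "
from h import *
plan([(529.5,328,4,100.8)])"
```

```text
(529.5, 328, 4, 100.8) -> [ -1.2   0.7 141.9] turn 0.1 rows 4
```

Emit:
step_arm(
  plan=[
    [[-1, 1, 100, 0, 0.6], [-1, 1, 100, 0, 0.6], [-1, 1, 100, 0, 0.6], [-1, 1, 142, 0, 0.6], [-1, 1, 142, 0, 0.6], [-1, 1, 142, 0, 0.6]],
  ],
)

```text
t: 8.32
eef_pos: [529.6, 325.8, 6.5]
tcp_rot: [-3.138, 0.001, 1.758]
ft_force: [-0.8, -0.2, -0.3]
opening: 0.799
grip_force: 0.0
```

Emit:
step_arm(
  plan=[
    [[0, 0, 0, 0, -1], [0, 0, 0, 0, -1], [0, 0, 0, 0, -1], [0, 0, 0, 0, -1], [0, 0, 0, 0, -1], [0, 0, 0, 0, -1], [0, 0, 0, 0, -1], [0, 0, 0, 0, -1]],
  ],
)

```text
t: 8.98
eef_pos: [530.5, 327.2, 8.4]
tcp_rot: [3.14, -0.0, 1.759]
ft_force: [0.1, -1.1, 6.3]
opening: 0.459
grip_force: 25.3
```

Emit:
step_arm(
  plan=[
    [[0, 0, -20, 0, -1], [0, 0, -40, 0, -1], [0, 0, -80, 0, -1], [0, 0, -120, 0, -1], [0, 0, -160, 0, -1], [0, 0, -160, 0, -1], [0, 0, -160, 0, -1]],
  ],
)

```text
t: 9.57
eef_pos: [530.6, 327.4, 169.8]
tcp_rot: [3.138, -0.001, 1.759]
ft_force: [0.2, 0.4, -0.6]
opening: 0.003
grip_force: 0.0
```

```bash
python3 -c "
from h import *
plan([(*box(30,0),165,84),(*box(30,0),16,84)])"
```

```text
(np.float64(601.4323566438975), np.float64(16.532904000301755), 165, 84) -> [-318.6   11.3    4.8] turn 16.8 rows 8
(np.float64(601.4323566438975), np.float64(16.532904000301755), 16, 84) -> [  0.   0. 149.] turn 0 rows 4
```

The grip was lost on the lift, so I'll move back and look.

Emit:
step_arm(
  plan=[
    [[-200, -100, -60, 0, 0.6], [-200, -100, -60, 0, 0.6], [-200, -100, -60, 0, 0.6], [-200, -100, -60, 0, 0.6], [-200, -100, -60, 0, 0.6], [-200, -100, -60, 0, 0.6], [-200, -100, -60, 0, 0.6]],
  ],
)

```text
t: 10.15
eef_pos: [468.0, 108.8, 227.5]
tcp_rot: [-3.14, 0.0, 1.756]
ft_force: [1.1, 0.6, 0.2]
opening: 0.439
grip_force: 0.0
```

```bash
python3 - <<'E'
from h import *
im=snap('top','top2'); cv2.imwrite('pics/c4.png',cv2.resize(im[215:335,95:255],None,fx=5,fy=5,interpolation=cv2.INTER_CUBIC))
E
```

```text
(no output)
```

View pics/c4.png

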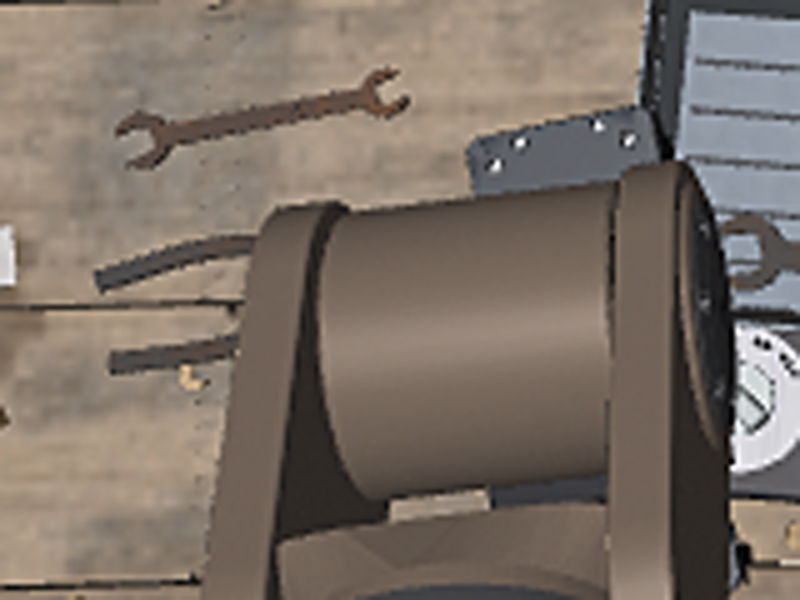

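The legs' ends are at crop (97,282) and (112,362), so the pliers have barely moved. I'll regrip deeper.

```bash
python3 -c "
from h import *
plan([(529,328,80,100.8),(529,328,2,100.8)])"
```

```text
(529, 328, 80, 100.8) -> [202.8  99.4 147.1] turn -0.2 rows 7
(529, 328, 2, 100.8) -> [ 0.  0. 78.] turn 0.0 rows 2
```

Emit:
step_arm(
  plan=[
    [[203, 99, 80, 0, 0.6], [203, 99, 80, 0, 0.6], [203, 99, 80, 0, 0.6], [203, 99, 80, 0, 0.6], [203, 99, 147, 0, 0.6], [203, 99, 147, 0, 0.6], [203, 99, 147, 0, 0.6], [203, 99, 147, 0, 0.6]],
  ],
)

```text
t: 10.87
eef_pos: [525.9, 332.6, 73.4]
tcp_rot: [-3.133, 0.002, 1.762]
ft_force: [-1.2, -0.6, -0.3]
opening: 0.799
grip_force: 0.0
```

Emit:
step_arm(
  plan=[
    [[0, 0, 0, 0, 0.6], [0, 0, 40, 0, 0.6], [0, 0, 79, 0, 0.6], [0, 0, 79, 0, 0.6], [0, 0, 79, 0, 0.6]],
  ],
)

```text
t: 11.28
eef_pos: [528.9, 329.6, 2.2]
tcp_rot: [3.141, -0.0, 1.759]
ft_force: [0.4, -0.8, 0.0]
opening: 0.804
grip_force: 0.0
```

```bash
python3 -c "
from h import *
plan([(529,328,2,100.8)])"
```

```text
(529, 328, 2, 100.8) -> [-1.6 -0.2  0.2] turn -0.0 rows 1
```

Emit:
step_arm(
  plan=[
    [[0, 0, 0, 0, -1], [0, 0, 0, 0, -1], [0, 0, 0, 0, -1], [0, 0, 0, 0, -1], [0, 0, 0, 0, -1], [0, 0, 0, 0, -1], [0, 0, 0, 0, -1], [0, 0, 0, 0, -1]],
  ],
)

```text
t: 11.95
eef_pos: [528.8, 329.9, 1.9]
tcp_rot: [3.141, -0.0, 1.759]
ft_force: [-0.2, 0.0, 3.9]
opening: 0.512
grip_force: 29.2
```

Emit:
step_arm(
  plan=[
    [[0, 0, -5, 0, -1], [0, 0, -10, 0, -1], [0, 0, -15, 0, -1], [0, 0, -20, 0, -1], [0, 0, -30, 0, -1], [0, 0, -40, 0, -1]],
  ],
)

```text
t: 12.45
eef_pos: [528.4, 329.7, 42.3]
tcp_rot: [-3.141, 0.0, 1.759]
ft_force: [-0.2, -0.7, -3.7]
opening: 0.514
grip_force: 29.2
```

Emit:
step_arm(
  plan=[
    [[0, 0, -40, 0, -1], [0, 0, -80, 0, -1], [0, 0, -122, 0, -1], [0, 0, -122, 0, -1], [0, 0, -122, 0, -1]],
  ],
)

```text
t: 12.87
eef_pos: [529.2, 330.2, 166.8]
tcp_rot: [3.136, -0.001, 1.759]
ft_force: [-0.4, 0.2, -3.4]
opening: 0.517
grip_force: 29.2
```

```bash
python3 -c "
from h import *
plan([(*box(31,0),165,84),(*box(31,0),14,84)]);print(box(31,0))"
```

```text
(np.float64(602.4267685320274), np.float64(16.427334133645147), 165, 84) -> [-322.    13.2    1.8] turn 16.8 rows 8
(np.float64(602.4267685320274), np.float64(16.427334133645147), 14, 84) -> [  0.   0. 151.] turn 0 rows 4
[602.42676853  16.42733413]
```

Emit:
step_arm(
  plan=[
    [[-322, 13, 0, 17, -1], [-322, 13, 0, 17, -1], [-322, 13, 0, 17, -1], [-322, 13, 0, 17, -1], [-322, 13, 0, 17, -1], [-322, 13, 0, 17, -1], [-322, 13, 0, 17, -1], [-322, 13, 0, 17, -1]],
  ],
)

```text
t: 13.53
eef_pos: [601.1, 12.8, 162.1]
tcp_rot: [-3.139, 0.0, 1.461]
ft_force: [0.6, -0.8, -2.5]
opening: 0.515
grip_force: 29.2
```

Emit:
step_arm(
  plan=[
    [[0, 0, 0, 0, -1], [0, 0, 0, 0, -1]],
  ],
)

```text
t: 13.7
eef_pos: [601.0, 14.3, 162.1]
tcp_rot: [-3.139, 0.0, 1.459]
ft_force: [-0.3, 0.5, -2.0]
opening: 0.517
grip_force: 29.2
```

```bash
python3 -c "
from h import *
plan([(*box(31,0),14,84)])"
```

```text
(np.float64(602.4267685320274), np.float64(16.427334133645147), 14, 84) -> [  2.3   1.2 148.1] turn -0.4 rows 4
```

Emit:
step_arm(
  plan=[
    [[2, 0, 40, 0, -1], [2, 0, 80, 0, -1], [2, 0, 110, 0, -1], [2, 0, 130, 0, -1], [2, 0, 140, 0, -1], [2, 0, 147, 0, -1], [2, 0, 147, 0, -1]],
  ],
)

```text
t: 14.28
eef_pos: [601.3, 18.6, 15.7]
tcp_rot: [-3.14, 0.0, 1.463]
ft_force: [-0.2, 0.3, -2.0]
opening: 0.513
grip_force: 29.2
```

Emit:
step_arm(
  plan=[
    [[0, 0, 0, 0, 0.2], [0, 0, 0, 0, 0.2], [0, 0, 0, 0, 0.2], [0, 0, 0, 0, 0.2], [0, 0, -40, 0, 0.2], [0, 0, -80, 0, 0.2], [0, 0, -120, 0, 0.2], [0, 0, -150, 0, 0.2]],
  ],
)

```text
t: 14.95
eef_pos: [602.2, 17.9, 170.6]
tcp_rot: [3.138, -0.0, 1.462]
ft_force: [0.7, 0.3, 0.4]
opening: 0.601
grip_force: 0.0
```

Emit:
step_arm(
  plan=[
    [[0, -200, -60, 0, 0.0], [0, -200, -60, 0, 0.0], [0, -200, -60, 0, 0.0], [0, -200, -60, 0, 0.0], [0, -200, -60, 0, 0.0], [0, -200, -60, 0, 0.0]],
  ],
)

```text
t: 15.45
eef_pos: [397.5, 40.3, 228.8]
tcp_rot: [3.14, -0.0, 1.463]
ft_force: [2.0, -0.2, 1.3]
opening: 0.501
grip_force: 0.0
```

```bash
python3 - <<'E'
from h import *
im=snap('top','top3'); cv2.imwrite('pics/c5.png',cv2.resize(im[205:345,95:345],None,fx=3.2,fy=3.2,interpolation=cv2.INTER_CUBIC))
t=tools(im,dict(small=(112,222,182,252,5)))
plan([(*t['small'][0],120,t['small'][2]),(*t['small'][0],2,t['small'][2])])
E
```

```text
small [611.6 349. ] [ 29.2 143.1] 98.1 254
(np.float64(611.6), np.float64(349.0), 120, np.float32(98.1)) -> [330.  176.4 108.6] turn -14.3 rows 10
(np.float64(611.6), np.float64(349.0), 2, np.float32(98.1)) -> [  0.   0. 118.] turn 0.0 rows 3
```

View pics/c5.png

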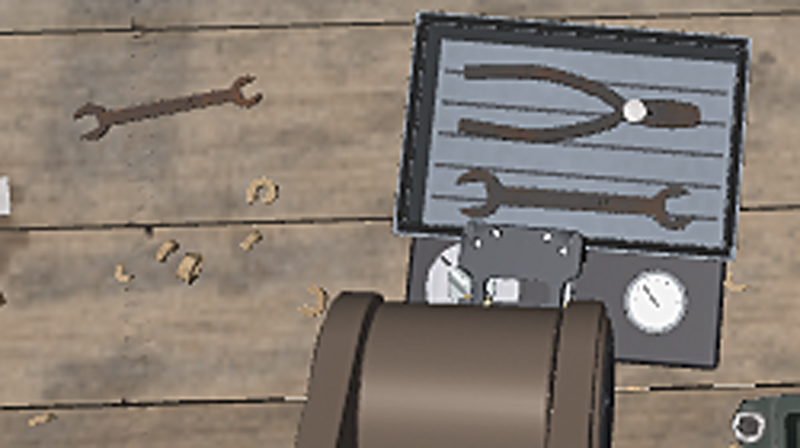

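The picture shows the pliers and large spanner lying side by side in the tub. The small spanner is still in place.

Emit:
step_arm(
  plan=[
    [[170, 90, 50, 0, 0], [170, 90, 50, 0, 0], [170, 90, 50, 0, 0], [170, 90, 50, 0, 0], [170, 90, 50, 0, 0]],
  ],
)

```text
t: 15.92
eef_pos: [512.8, 201.4, 175.7]
tcp_rot: [3.141, -0.0, 1.463]
ft_force: [0.3, -1.7, -0.2]
opening: 0.5
grip_force: 0.0
```

Emit:
step_arm(
  plan=[
    [[160, 86, 58, -14, 0], [160, 86, 58, -14, 0], [160, 86, 58, -14, 0], [160, 86, 58, -14, 0], [160, 86, 58, -14, 0], [160, 86, 58, -14, 0], [160, 86, 58, -14, 0]],
  ],
)

```text
t: 16.5
eef_pos: [613.8, 349.2, 117.1]
tcp_rot: [-3.14, 0.001, 1.708]
ft_force: [0.7, -0.8, -0.1]
opening: 0.499
grip_force: 0.0
```

```bash
python3 -c "
from h import *
plan([(611.6,349,2,98.1)])"
```

```text
(611.6, 349, 2, 98.1) -> [ 1.000e-01 -2.300e+00  1.151e+02] turn -0.3 rows 3
```

Emit:
step_arm(
  plan=[
    [[0, -2, 40, 0, 0], [0, -2, 80, 0, 0], [0, -2, 115, 0, 0], [0, -2, 115, 0, 0], [0, -2, 115, 0, 0], [0, -2, 115, 0, 0]],
  ],
)

```text
t: 17.0
eef_pos: [611.9, 347.5, 4.3]
tcp_rot: [3.141, 0.0, 1.706]
ft_force: [0.1, -0.6, -0.9]
opening: 0.502
grip_force: 0.0
```

Emit:
step_arm(
  plan=[
    [[0, 0, 0, 0, -1], [0, 0, 0, 0, -1], [0, 0, 0, 0, -1], [0, 0, 0, 0, -1], [0, 0, 0, 0, -1], [0, 0, 0, 0, -1], [0, 0, 0, 0, -1], [0, 0, 0, 0, -1]],
  ],
)

```text
t: 17.67
eef_pos: [611.7, 348.3, 3.6]
tcp_rot: [3.141, 0.0, 1.707]
ft_force: [0.4, -0.0, 1.1]
opening: 0.096
grip_force: 29.6
```

Emit:
step_arm(
  plan=[
    [[0, 0, -20, 0, -1], [0, 0, -40, 0, -1], [0, 0, -80, 0, -1], [0, 0, -120, 0, -1], [0, 0, -165, 0, -1], [0, 0, -165, 0, -1], [0, 0, -165, 0, -1]],
  ],
)

```text
t: 18.25
eef_pos: [612.5, 348.8, 171.6]
tcp_rot: [3.137, -0.001, 1.707]
ft_force: [-0.8, 0.1, -1.9]
opening: 0.098
grip_force: 29.5
```

```bash
python3 -c "
from h import *
plan([(*box(-10,0),165,84),(*box(-10,0),24,84)]);print(box(-10,0))"
```

```text
(np.float64(561.6558811187009), np.float64(20.75569866656608), 165, 84) -> [-318.1  -94.8    6.6] turn 13.8 rows 8
(np.float64(561.6558811187009), np.float64(20.75569866656608), 24, 84) -> [  0.   0. 141.] turn 0 rows 4
[561.65588112  20.75569867]
```

Emit:
step_arm(
  plan=[
    [[-318, -97, 0, 14, -1], [-318, -97, 0, 14, -1], [-318, -97, 0, 14, -1], [-318, -97, 0, 14, -1], [-318, -97, 0, 14, -1], [-318, -97, 0, 14, -1], [-318, -97, 0, 14, -1], [-318, -97, 0, 14, -1]],
  ],
)

```text
t: 18.92
eef_pos: [557.1, 18.3, 166.9]
tcp_rot: [-3.139, 0.0, 1.462]
ft_force: [1.0, 0.7, -0.4]
opening: 0.102
grip_force: 29.5
```

Emit:
step_arm(
  plan=[
    [[0, 0, 0, 0, -1], [0, 0, 0, 0, -1]],
  ],
)

```text
t: 19.08
eef_pos: [557.8, 18.3, 167.2]
tcp_rot: [-3.139, 0.0, 1.459]
ft_force: [0.3, 0.4, -1.1]
opening: 0.102
grip_force: 29.5
```

```bash
python3 -c "
from h import *
plan([(*box(-13,0),22,84)])"
```

```text
(np.float64(558.6726454543111), np.float64(21.072408266535906), 22, 84) -> [  2.9   0.6 145.2] turn -0.4 rows 4
```

Emit:
step_arm(
  plan=[
    [[3, 0, 40, 0, -1], [3, 0, 80, 0, -1], [3, 0, 110, 0, -1], [3, 0, 130, 0, -1], [3, 0, 140, 0, -1], [3, 0, 145, 0, -1], [3, 0, 145, 0, -1]],
  ],
)

```text
t: 19.67
eef_pos: [558.7, 23.8, 22.7]
tcp_rot: [-3.14, 0.0, 1.463]
ft_force: [0.4, -0.5, -0.6]
opening: 0.103
grip_force: 29.5
```

Emit:
step_arm(
  plan=[
    [[0, 0, 0, 0, -0.5], [0, 0, 0, 0, -0.5], [0, 0, 0, 0, -0.5], [0, 0, 0, 0, -0.5], [0, 0, -40, 0, -0.5], [0, 0, -80, 0, -0.5], [0, 0, -120, 0, -0.5], [0, 0, -150, 0, -0.5]],
  ],
)

```text
t: 20.33
eef_pos: [559.3, 23.0, 177.3]
tcp_rot: [3.139, -0.0, 1.462]
ft_force: [-0.0, -0.5, 0.6]
opening: 0.251
grip_force: 0.0
```

Emit:
step_arm(
  plan=[
    [[-300, -60, -30, 0, 0.0], [-300, -60, -30, 0, 0.0], [-300, -60, -30, 0, 0.0], [-300, -60, -30, 0, 0.0], [-300, -60, -30, 0, 0.0], [-300, -60, -30, 0, 0.0], [-300, -60, -30, 0, 0.0], [-300, -60, -30, 0, 0.0]],
  ],
)

```text
t: 21.0
eef_pos: [465.5, -272.8, 204.8]
tcp_rot: [3.14, 0.002, 1.46]
ft_force: [-0.1, 0.2, -0.6]
opening: 0.498
grip_force: 0.0
```

```bash
python3 - <<'E'
from h import *
im=snap('top','top4'); cv2.imwrite('pics/c6.png',cv2.resize(im[190:340,210:510],None,fx=2.66,fy=2.66,interpolation=cv2.INTER_CUBIC))
E
```

```text
(no output)
```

View pics/c6.png

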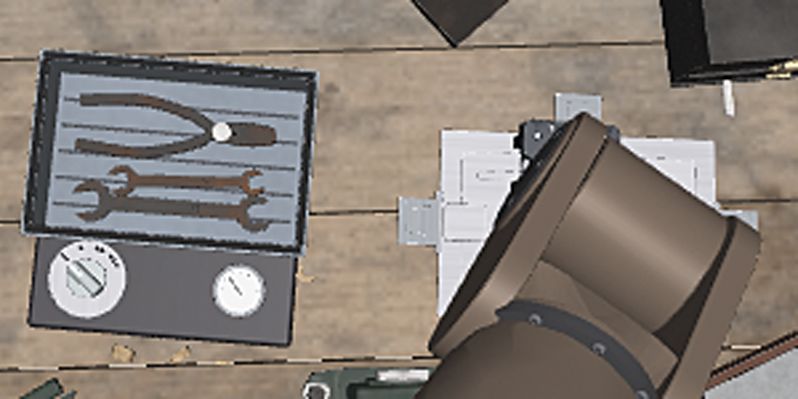

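All three tools lie in the tub, with the small spanner at crop (185,180) between the other two. Next I'll measure the lid more precisely.

```bash
python3 - <<'E'
from h import *
im=cv2.imread('pics/top0.png')
sub=im[215:335,350:510]
m=((sub.min(2)>185)).astype(np.uint8); 
m=cv2.morphologyEx(m,cv2.MORPH_CLOSE,np.ones((5,5)))
m=cv2.morphologyEx(m,cv2.MORPH_OPEN,np.ones((25,25)))
def rect(m,off,z):
    v,u=np.nonzero(m)
    P=np.array([onz('top',x+off[0],y+off[1],z)[:2] for x,y in zip(u,v)],np.float32)
    r=cv2.minAreaRect(P); print(m.sum(),np.round(r[0],1),np.round(r[1],1),round(r[2],2),'mean',P.mean(0).round(1))
    c=np.cov((P-P.mean(0)).T); w,V=np.linalg.eigh(c); print('axis',np.degrees(np.arctan2(V[1,1],V[0,1]))%180)
rect(m,(350,215),16)
h=np.zeros_like(m); h[45:75,40:120]=(sub[45:75,40:120].max(2)<75); rect(h,(350,215),46)
P=[onz('top',210+x/2.66,190+y/2.66,77)[:2] for x,y in[(42,50),(318,72),(303,255),(22,232)]]
print(np.mean(P,0))
# tub: dark interior rim+floor region by rim colour
s=im[200:330,210:340]; print([s[10+k*10,20].tolist() for k in range(3)])
E
```

```text
Traceback (most recent call last):
  File "h.py", line 10, in onz
    o,d=ray(n,u,v); return o+d*(z-o[2])/d[2]
        ~~~^^^^^^^
  File "h.py", line 6, in ray
    c=env.get_calibration(n); K=np.array(c['K']);E=np.array(c['extrinsics'])
ValueError: time passes only in moves, steps and waits
```

```bash
sed -i 's/^def ray/import functools\n@functools.lru_cache\ndef cal(n): return env.get_calibration(n)\ndef ray/; s/c=env.get_calibration(n)/c=cal(n)/' h.py
python3 - <<'E'
from h import *
im=cv2.imread('pics/top0.png')
sub=im[215:335,350:510]
m=((sub.min(2)>185)).astype(np.uint8); 
m=cv2.morphologyEx(m,cv2.MORPH_CLOSE,np.ones((5,5)))
m=cv2.morphologyEx(m,cv2.MORPH_OPEN,np.ones((25,25)))
def rect(m,off,z):
    v,u=np.nonzero(m)
    P=np.array([onz('top',x+off[0],y+off[1],z)[:2] for x,y in zip(u,v)],np.float32)
    r=cv2.minAreaRect(P); print(m.sum(),np.round(r[0],1),np.round(r[1],1),round(r[2],2),'mean',P.mean(0).round(1))
    c=np.cov((P-P.mean(0)).T); w,V=np.linalg.eigh(c); print('axis',np.degrees(np.arctan2(V[1,1],V[0,1]))%180)
rect(m,(350,215),16)
h=np.zeros_like(m); h[45:75,40:120]=(sub[45:75,40:120].max(2)<75); rect(h,(350,215),46)
P=[onz('top',210+x/2.66,190+y/2.66,77)[:2] for x,y in[(42,50),(318,72),(303,255),(22,232)]]
print(np.mean(P,0))
plan([(497.5,-353.5,90,86.3),(497.5,-353.5,24,86.3)])
E
```

```text
6571 [ 499.2 -354.4] [255.5 175.6] 86.91 mean [ 498.1 -351.9]
axis 85.65791545536104
251 [ 499.  -350.5] [117.4  17.7] 86.35 mean [ 498.7 -355.4]
axis 86.9142602033514
[572.45067798  20.13239777]
(497.5, -353.5, 90, 86.3) -> [-75.9  40.8 114.8] turn -2.7 rows 4
(497.5, -353.5, 24, 86.3) -> [ 0.  0. 66.] turn 0.0 rows 2
```

Emit:
step_arm(
  plan=[
    [[-76, 42, 100, -2.7, 0], [-76, 42, 100, -2.7, 0], [-76, 42, 100, -2.7, 0], [-76, 42, 100, -2.7, 0], [-76, 42, 115, -2.7, 0], [-76, 42, 115, -2.7, 0], [-76, 42, 115, -2.7, 0]],
  ],
)

```text
t: 21.63
eef_pos: [500.3, -348.0, 89.1]
tcp_rot: [-3.141, -0.0, 1.51]
ft_force: [0.1, -0.8, 0.0]
opening: 0.498
grip_force: 0.0
```

```bash
python3 -c "
from h import *
plan([(498.5,-353.5,24,86.5)])"
```

```text
(498.5, -353.5, 24, 86.5) -> [-5.6 -1.4 65.1] turn 0.0 rows 2
```

Emit:
step_arm(
  plan=[
    [[-5, -1, 0, 0, 0], [-5, -1, 30, 0, 0], [-5, -1, 50, 0, 0], [-5, -1, 65, 0, 0], [-5, -1, 65, 0, 0]],
  ],
)

```text
t: 22.05
eef_pos: [498.5, -353.0, 22.6]
tcp_rot: [-3.14, -0.001, 1.51]
ft_force: [-1.1, 0.5, 0.2]
opening: 0.504
grip_force: 0.0
```

Emit:
step_arm(
  plan=[
    [[0, 0, 0, 0, -1], [0, 0, 0, 0, -1], [0, 0, 0, 0, -1], [0, 0, 0, 0, -1], [0, 0, 0, 0, -1], [0, 0, 0, 0, -1], [0, 0, 0, 0, -1], [0, 0, 0, 0, -1]],
  ],
)

```text
t: 22.72
eef_pos: [499.2, -353.8, 24.5]
tcp_rot: [3.141, 0.001, 1.509]
ft_force: [-1.9, 0.3, 6.4]
opening: 0.185
grip_force: 30.0
```

Emit:
step_arm(
  plan=[
    [[0, 0, -10, 0, -1], [0, 0, -30, 0, -1], [0, 0, -60, 0, -1], [0, 0, -90, 0, -1], [0, 0, -120, 0, -1], [0, 0, -150, 0, -1], [0, 0, -150, 0, -1], [0, 0, -150, 0, -1]],
  ],
)

```text
t: 23.38
eef_pos: [499.0, -353.6, 174.3]
tcp_rot: [3.14, 0.001, 1.51]
ft_force: [0.9, 0.1, -9.6]
opening: 0.189
grip_force: 30.0
```

```bash
python3 - <<'E'
from h import *
im=snap('scene','sc1'); cv2.imwrite('pics/c7.png',cv2.resize(im[160:380,200:500],None,fx=2.6,fy=2.6))
print(env.state()['moment'])
plan([(572,20,174,84)])
E
```

```text
[ 0.00726523 -0.08686121 -0.00761739]
(572, 20, 174, 84) -> [376.9  50.6  -1.4] turn 2.5 rows 10
```

View pics/c7.png

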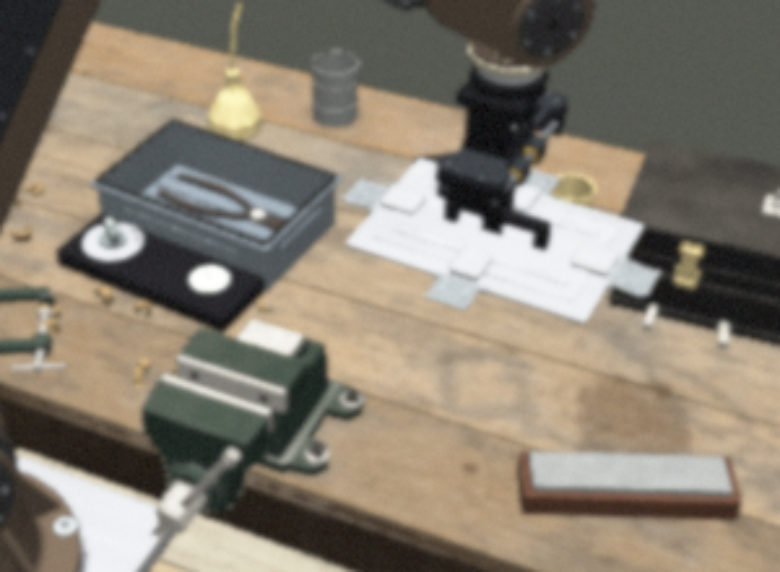

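The lid hangs level from the handle, clear of the tub at crop (215,205) and the vise.

Emit:
step_arm(
  plan=[
    [[35, 5, 0, 0, -1], [70, 10, 0, 0, -1], [100, 14, 0, 0, -1], [130, 18, 0, 0, -1], [160, 22, 0, 0, -1], [190, 26, 0, 0, -1], [220, 30, 0, 0, -1], [240, 32, 0, 0, -1]],
  ],
)

```text
t: 24.1
eef_pos: [544.8, -113.3, 171.2]
tcp_rot: [-3.137, -0.002, 1.51]
ft_force: [0.1, -1.2, -7.4]
opening: 0.187
grip_force: 30.0
```

Emit:
step_arm(
  plan=[
    [[30, 4, 0, 2.5, -1], [60, 8, 0, 2.5, -1], [90, 12, 0, 2.5, -1], [115, 16, 0, 2.5, -1], [130, 18, 0, 2.5, -1], [137, 19, 0, 2.5, -1], [137, 19, 0, 2.5, -1], [137, 19, 0, 2.5, -1]],
  ],
)

```text
t: 24.77
eef_pos: [572.5, 19.1, 172.3]
tcp_rot: [-3.139, 0.0, 1.466]
ft_force: [0.8, -0.8, -8.7]
opening: 0.184
grip_force: 30.0
```

```bash
python3 - <<'E'
from h import *
im=snap('top','top5'); cv2.imwrite('pics/c8.png',cv2.resize(im[180:340,190:360],None,fx=3.7,fy=3.7,interpolation=cv2.INTER_CUBIC))
plan([(572,20,110,84)])
E
```

```text
(572, 20, 110, 84) -> [ 1.3 -0.7 62.7] turn -0.0 rows 2
```

View pics/c8.png

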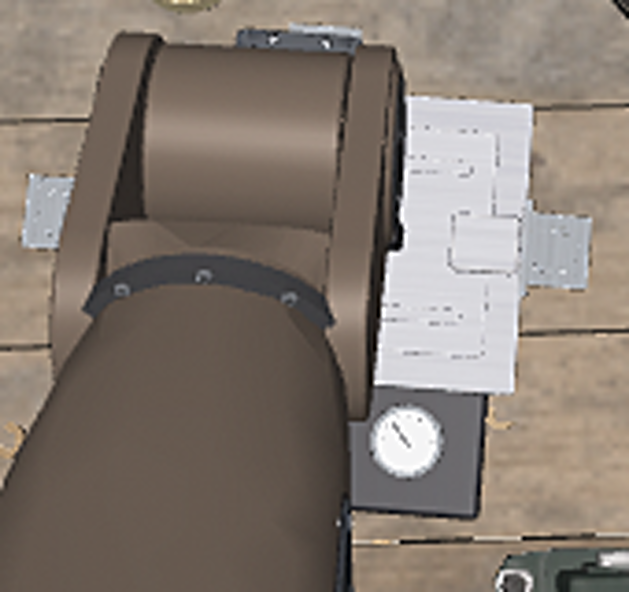

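The lid hangs over the tub with its right-hand corners at crop (533,104) and (514,394).

```bash
python3 - <<'E'
from h import *
a=[onz('top',190+x/3.7,180+y/3.7,164)[:2] for x,y in[(533,104),(514,394)]]
print(a, np.linalg.norm(a[0]-a[1]))
d=a[0]-a[1]; yaw=np.arctan2(d[1],d[0]); print(np.degrees(yaw))
m=(a[0]+a[1])/2; print('lid c',m+130.5*np.array([-np.sin(yaw),np.cos(yaw)]))
P=[onz('top',210+x/2.66,190+y/2.66,77)[:2] for x,y in[(318,72),(303,255)]]
m=(P[0]+P[1])/2; d=P[0]-P[1]; print(np.degrees(np.arctan2(d[1],d[0])),m)
# deck front corner consistency: deck right edge px
E
```

```text
[array([ 645.18992302, -121.05002141]), array([ 471.05555989, -104.00987126])] 174.96611996817168
-5.588960475625487
lid c [570.83228542  17.3496806 ]
-6.4431887907127345 [ 558.8732536  -104.39889479]
```

Emit:
step_arm(
  plan=[
    [[2, -0.5, 30, 0.3, -1], [2, -0.5, 50, 0.3, -1], [2, -0.5, 63, 0.3, -1], [2, -0.5, 68, 0.3, -1], [2, -0.5, 72, 0.3, -1], [2, -0.5, 75, 0.3, -1], [2, -0.5, 77, 0.3, -1], [2, -0.5, 77, 0.3, -1]],
  ],
)

```text
t: 25.48
eef_pos: [573.0, 21.3, 96.9]
tcp_rot: [3.141, 0.0, 1.46]
ft_force: [0.2, -0.3, -7.8]
opening: 0.187
grip_force: 30.0
```

Emit:
step_arm(
  plan=[
    [[0, 0, 2, 0, -1], [0, 0, 4, 0, -1], [0, 0, 5, 0, -1], [0, 0, 5, 0, -1]],
  ],
)

```text
t: 25.82
eef_pos: [573.1, 21.5, 92.5]
tcp_rot: [3.14, 0.0, 1.461]
ft_force: [-1.5, -1.7, 2.6]
opening: 0.186
grip_force: 30.0
```

Emit:
step_arm(
  plan=[
    [[0, 0, 0, 0, -0.1], [0, 0, 0, 0, -0.1], [0, 0, 0, 0, -0.1], [0, 0, 0, 0, -0.1], [0, 0, 0, 0, -0.1], [0, 0, -30, 0, -0.1], [0, 0, -60, 0, -0.1], [0, 0, -60, 0, -0.1]],
  ],
)

```text
t: 26.48
eef_pos: [574.9, 21.5, 156.3]
tcp_rot: [3.135, -0.0, 1.461]
ft_force: [0.4, 0.3, 0.1]
opening: 0.449
grip_force: 0.0
```

Emit:
step_arm(
  plan=[
    [[-170, -190, -40, 0, -1], [-170, -190, -40, 0, -1], [-170, -190, -40, 0, -1], [-170, -190, -40, 0, -1], [-170, -190, -40, 0, -1], [-170, -190, -40, 0, -1], [-170, -190, -40, 0, -1]],
  ],
)

```text
t: 27.07
eef_pos: [361.7, -128.1, 192.2]
tcp_rot: [-3.141, 0.001, 1.459]
ft_force: [0.8, 0.6, -0.2]
opening: 0.029
grip_force: 0.0
```

```bash
python3 - <<'E'
from h import *
im=snap('top','top6'); cv2.imwrite('pics/c9.png',cv2.resize(im[150:340,190:360],None,fx=3.1,fy=3.1,interpolation=cv2.INTER_CUBIC))
print('oil',onz('top',240,172,20))
E
```

```text
oil [774.9817872  109.39255532  20.        ]
```

View pics/c9.png

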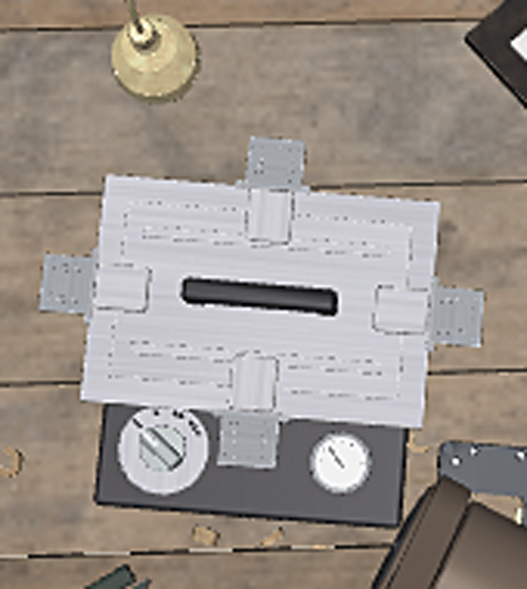

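The lid sits on the tub with plate corners at crop (105,175), (440,202), (422,428) and (82,403). All clips are still out.

```bash
python3 - <<'E'
from h import *
P=np.array([onz('top',190+x/3.1,150+y/3.1,84)[:2] for x,y in[(105,175),(440,202),(422,428),(82,403)]])
c=P.mean(0); print(c,[np.linalg.norm(P[i]-P[(i+1)%4]).round(1) for i in range(4)])
d=P[0]-P[1]+P[3]-P[2]; print('yaw',np.degrees(np.arctan2(d[1],d[0]))-90)
for n,o in dict(c1=(122,0),c2=(0,161),c3=(-122,0),c4=(0,-161)).items(): print(n,box(*o).round(1))
plan([(*box(0,-161),130,84),(*box(0,-161),51,84)])
E
```

```text
[571.23495529  19.0772562 ] [np.float64(259.9), np.float64(174.5), np.float64(257.8), np.float64(176.3)]
yaw -6.01301784664966
c1 [692.9   6.8]
c2 [588.6 179.8]
c3 [450.3  32.6]
c4 [ 554.6 -140.4]
(np.float64(554.6032514682861), np.float64(-140.4003139889166), 130, 84) -> [  9.4 191.9  62.3] turn -0.5 rows 5
(np.float64(554.6032514682861), np.float64(-140.4003139889166), 51, 84) -> [ 0.  0. 79.] turn 0 rows 2
```

Emit:
step_arm(
  plan=[
    [[9, 192, 60, 0, -1], [9, 192, 60, 0, -1], [9, 192, 60, 0, -1], [9, 192, 60, 0, -1], [9, 192, 60, 0, -1], [9, 192, 60, 0, -1], [9, 192, 60, 0, -1]],
  ],
)

```text
t: 27.7
eef_pos: [558.3, -137.6, 129.7]
tcp_rot: [-3.14, -0.001, 1.462]
ft_force: [-0.2, -0.4, -0.4]
opening: 0.001
grip_force: 0.0
```

```bash
python3 - <<'E'
from h import *
plan([(*box(0,-161),58,84),(*box(0,-147),54,84)])
E
```

```text
(np.float64(554.6032514682861), np.float64(-140.4003139889166), 58, 84) -> [-3.2 -3.4 71.7] turn -0.2 rows 2
(np.float64(556.0812296014786), np.float64(-126.47854755509773), 54, 84) -> [14.  0.  4.] turn 0 rows 1
```

Emit:
step_arm(
  plan=[
    [[-3, -2, 20, 0, -1], [-3, -2, 40, 0, -1], [-3, -2, 52, 0, -1], [-3, -2, 62, 0, -1], [-3, -2, 71, 0, -1], [-3, -2, 71, 0, -1], [4, -2, 75, 0, -1], [11, -2, 76, 0, -1]],
  ],
)

```text
t: 28.37
eef_pos: [556.4, -127.2, 55.7]
tcp_rot: [3.141, 0.0, 1.46]
ft_force: [-1.0, 0.5, 0.1]
opening: 0.001
grip_force: 0.0
```

Emit:
step_arm(
  plan=[
    [[0, 0, 0, 0, -1], [2, 0, 0, 0, -1], [-10, 0, 0, 0, -1], [-10, 0, -40, 0, -1], [-10, 0, -80, 0, -1], [-10, 0, -80, 0, -1]],
  ],
)

```text
t: 28.87
eef_pos: [557.7, -139.1, 142.2]
tcp_rot: [3.132, 0.003, 1.46]
ft_force: [1.4, -1.5, 0.7]
opening: 0.003
grip_force: 0.0
```

```bash
python3 - <<'E'
from h import *
plan([(*box(105,-150),130,84),(*box(122,0),130,84),(*box(122,0),58,84),(*box(108,0),54,84)])
E
```

```text
(np.float64(660.1777682551501), np.float64(-140.54661921843135), 130, 84) -> [  9.9 102.   12.2] turn -0.3 rows 3
(np.float64(692.9182503518498), np.float64(6.820476267893811), 130, 84) -> [150.   17.2  -0. ] turn 0 rows 4
(np.float64(692.9182503518498), np.float64(6.820476267893811), 58, 84) -> [ 0.  0. 72.] turn 0 rows 2
(np.float64(678.996483918031), np.float64(8.298454401086325), 54, 84) -> [  0. -14.   4.] turn 0 rows 1
```

Emit:
step_arm(
  plan=[
    [[10, 102, 10, 0, -1], [10, 102, 10, 0, -1], [10, 102, 10, 0, -1], [160, 119, 10, 0, -1], [160, 119, 10, 0, -1], [160, 119, 10, 0, -1], [160, 119, 10, 0, -1], [160, 119, 10, 0, -1]],
  ],
)

```text
t: 29.53
eef_pos: [691.8, 12.8, 125.7]
tcp_rot: [3.141, -0.001, 1.465]
ft_force: [0.8, -0.5, -0.4]
opening: 0.0
grip_force: 0.0
```

```bash
python3 - <<'E'
from h import *
plan([(*box(121,0),58,84),(*box(106,0),54,84)])
E
```

```text
(np.float64(691.9238384637199), np.float64(6.92604613455042), 58, 84) -> [-5.8  0.7 67.7] turn -0.1 rows 2
(np.float64(677.0076601417712), np.float64(8.50959413439954), 54, 84) -> [  0. -15.   4.] turn 0 rows 1
```

Emit:
step_arm(
  plan=[
    [[-5, 1, 20, 0, -1], [-5, 1, 38, 0, -1], [-5, 1, 48, 0, -1], [-5, 1, 58, 0, -1], [-5, 1, 67, 0, -1], [-5, 1, 67, 0, -1], [-5, -7, 71, 0, -1], [-5, -14, 72, 0, -1]],
  ],
)

```text
t: 30.2
eef_pos: [676.7, 4.8, 53.6]
tcp_rot: [3.141, 0.0, 1.46]
ft_force: [-0.6, 0.1, 0.7]
opening: 0.007
grip_force: 0.0
```

Emit:
step_arm(
  plan=[
    [[0, 0, 0, 0, -1], [0, -2, 0, 0, -1], [0, 10, 0, 0, -1], [0, 10, -40, 0, -1], [0, 10, -80, 0, -1], [0, 10, -80, 0, -1]],
  ],
)

```text
t: 30.7
eef_pos: [689.7, 3.7, 141.6]
tcp_rot: [3.131, -0.0, 1.461]
ft_force: [1.1, 0.0, 0.4]
opening: 0.006
grip_force: 0.0
```

```bash
python3 - <<'E'
from h import *
plan([(*box(60,161),135,84),(*box(0,161),130,84),(*box(0,161),58,84),(*box(0,147),54,84)])
E
```

```text
(np.float64(648.2614618195089), np.float64(173.46612198952008), 135, 84) -> [164.2 -59.8   6.6] turn -0.3 rows 5
(np.float64(588.596748531714), np.float64(179.80031398891657), 130, 84) -> [  0.1 -60.    5. ] turn 0 rows 2
(np.float64(588.596748531714), np.float64(179.80031398891657), 58, 84) -> [ 0.  0. 72.] turn 0 rows 2
(np.float64(587.1187703985214), np.float64(165.87854755509773), 54, 84) -> [-14.  -0.   4.] turn 0 rows 1
```

Emit:
step_arm(
  plan=[
    [[0, -120, 0, 0, -1], [0, -120, 0, 0, -1], [0, -120, 0, 0, -1], [164, -120, 10, 0, -1], [164, -120, 10, 0, -1], [164, -120, 10, 0, -1], [164, -120, 10, 0, -1], [164, -120, 10, 0, -1]],
  ],
)

```text
t: 31.37
eef_pos: [585.6, 185.9, 123.9]
tcp_rot: [3.14, -0.001, 1.465]
ft_force: [-0.6, -0.9, -0.1]
opening: 0.005
grip_force: 0.0
```

```bash
python3 - <<'E'
from h import *
plan([(*box(0,160),58,84),(*box(0,146),54,84)])
E
```

```text
(np.float64(588.4911786650573), np.float64(178.80590210078665), 58, 84) -> [-6.7  3.7 65.9] turn -0.1 rows 2
(np.float64(587.0132005318648), np.float64(164.8841356669678), 54, 84) -> [-14.  -0.   4.] turn 0 rows 1
```

Emit:
step_arm(
  plan=[
    [[-4, 3, 20, 0, -1], [-4, 3, 36, 0, -1], [-4, 3, 46, 0, -1], [-4, 3, 56, 0, -1], [-4, 3, 66, 0, -1], [-4, 3, 66, 0, -1], [-11, 3, 70, 0, -1], [-18, 3, 71, 0, -1]],
  ],
)

```text
t: 32.03
eef_pos: [587.3, 164.7, 53.2]
tcp_rot: [3.139, -0.006, 1.458]
ft_force: [2.6, 81.4, -1.7]
opening: 0.006
grip_force: 41.0
```

Emit:
step_arm(
  plan=[
    [[0, 0, 0, 0, -1], [-2, 0, 0, 0, -1], [10, 0, 0, 0, -1], [10, 0, -40, 0, -1], [10, 0, -80, 0, -1], [10, 0, -80, 0, -1]],
  ],
)

```text
t: 32.53
eef_pos: [590.2, 172.1, 139.7]
tcp_rot: [3.132, -0.003, 1.461]
ft_force: [1.6, 0.4, 0.9]
opening: 0.004
grip_force: 0.0
```

```bash
python3 - <<'E'
from h import *
plan([(*box(-122,0),135,84),(*box(-122,0),58,84),(*box(-106,0),54,84)])
E
```

```text
(np.float64(450.2817496481502), np.float64(32.57952373210619), 135, 84) -> [-154.  -123.8    4.7] turn -0.3 rows 5
(np.float64(450.2817496481502), np.float64(32.57952373210619), 58, 84) -> [ 0.  0. 77.] turn 0 rows 2
(np.float64(466.1923398582289), np.float64(30.890405865600457), 54, 84) -> [-0. 16.  4.] turn 0 rows 1
```

Emit:
step_arm(
  plan=[
    [[0, -124, -10, 0, -1], [0, -124, -10, 0, -1], [0, -124, -10, 0, -1], [-154, -124, 5, 0, -1], [-154, -124, 5, 0, -1], [-154, -124, 5, 0, -1], [-154, -124, 5, 0, -1], [-154, -124, 5, 0, -1]],
  ],
)

```text
t: 33.2
eef_pos: [446.6, 28.4, 127.7]
tcp_rot: [3.141, 0.001, 1.457]
ft_force: [1.0, 0.7, -0.3]
opening: 0.005
grip_force: 0.0
```

Emit:
step_arm(
  plan=[
    [[0, 0, 0, 0, -1], [0, 0, 0, 0, -1]],
  ],
)

```text
t: 33.37
eef_pos: [447.5, 32.4, 127.9]
tcp_rot: [3.141, -0.0, 1.46]
ft_force: [0.2, -0.1, -0.2]
opening: 0.004
grip_force: 0.0
```

```bash
python3 - <<'E'
from h import *
plan([(*box(-122,0),58,84),(*box(-109,0),54,84)])
E
```

```text
(np.float64(450.2817496481502), np.float64(32.57952373210619), 58, 84) -> [ 0.5  2.8 69.9] turn -0.4 rows 2
(np.float64(463.2091041938391), np.float64(31.207115465570283), 54, 84) -> [-0. 13.  4.] turn 0 rows 1
```

Emit:
step_arm(
  plan=[
    [[0, 2, 20, 0, -1], [0, 2, 38, 0, -1], [0, 2, 50, 0, -1], [0, 2, 60, 0, -1], [0, 2, 70, 0, -1], [0, 2, 70, 0, -1], [0, 8, 73, 0, -1], [0, 14, 74, 0, -1]],
  ],
)

```text
t: 34.03
eef_pos: [460.4, 31.6, 53.5]
tcp_rot: [-3.139, 0.0, 1.462]
ft_force: [-4.2, 0.8, -3.5]
opening: 0.006
grip_force: 2.1
```

Emit:
step_arm(
  plan=[
    [[0, 0, 0, 0, -1], [0, 1, 0, 0, -1], [0, -10, 0, 0, -1], [0, -10, -40, 0, -1], [0, -10, -80, 0, -1], [0, -10, -80, 0, -1]],
  ],
)

```text
t: 34.53
eef_pos: [453.9, 31.9, 139.6]
tcp_rot: [3.132, -0.0, 1.461]
ft_force: [0.8, -0.2, 1.6]
opening: 0.004
grip_force: 0.0
```

Emit:
step_arm(
  plan=[
    [[-150, -20, -60, 0, -1], [-150, -20, -60, 0, -1], [-150, -20, -60, 0, -1], [-300, 0, -60, 0, -1], [-300, 0, -60, 0, -1], [-300, 0, -60, 0, -1], [-300, 0, -60, 0, -1], [-300, 0, -60, 0, -1]],
  ],
)

```text
t: 35.2
eef_pos: [418.4, -270.7, 194.8]
tcp_rot: [3.139, 0.003, 1.458]
ft_force: [0.3, 1.4, -0.1]
opening: 0.002
grip_force: 0.0
```

```bash
python3 - <<'E'
from h import *
im=snap('top','top7'); cv2.imwrite('pics/c10.png',cv2.resize(im[180:330,190:350],None,fx=4,fy=4,interpolation=cv2.INTER_CUBIC))
E
```

```text
(no output)
```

View pics/c10.png

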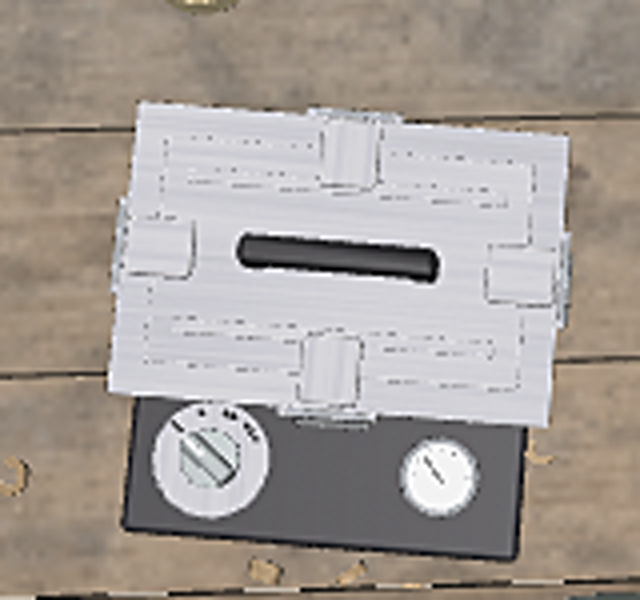

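All four flaps hang down, with only hinge edges showing at crop (355,115), (565,280), (330,415) and (120,250). The dial is still at off, centred at crop (210,460).

```bash
python3 - <<'E'
from h import *
c=lambda x,y,z:onz('top',190+x/4,180+y/4,z)[:2]
P=[c(*p,84) for p in[(140,100),(570,138),(549,427),(107,390)]]; print('lid',np.mean(P,0))
print('dial',c(211,459,31),c(212,458,54),box(-118,70))
w,e=c(185,435,54),c(235,482,54); print('bar',np.degrees(np.arctan2(*(w-e)[::-1])),np.linalg.norm(w-e),(w+e)/2)
D=box(-118,70)
plan([(418,-50,195,84),(*D,120,45.5),(*D,39,45.5)])
E
```

```text
lid [574.7053455   17.19740799]
dial [462.60490998 102.67082737] [462.47418386  98.82309456] [461.64928787 101.76607643]
bar 45.880322106988686 41.39548106618723 [462.23389103 100.04379696]
(418, -50, 195, 84) -> [ 2.206e+02 -2.570e+01 -2.000e-01] turn -0.5 rows 6
(np.float64(461.64928786663245), np.float64(101.76607643457393), 120, 45.5) -> [155.5  27.5  75. ] turn 38.5 rows 6
(np.float64(461.64928786663245), np.float64(101.76607643457393), 39, 45.5) -> [ 0.  0. 81.] turn 0.0 rows 2
```

Emit:
step_arm(
  plan=[
    [[220, -26, 0, 0, -0.37], [220, -26, 0, 0, -0.37], [220, -26, 0, 0, -0.37], [220, -26, 0, 0, -0.37], [220, -26, 0, 0, -0.37], [220, -26, 0, 0, -0.37]],
  ],
)

```text
t: 35.75
eef_pos: [415.9, -40.9, 194.3]
tcp_rot: [3.14, -0.0, 1.463]
ft_force: [0.2, -0.7, 1.0]
opening: 0.308
grip_force: 0.0
```

Emit:
step_arm(
  plan=[
    [[155, 28, 75, 38.5, -0.37], [155, 28, 75, 38.5, -0.37], [155, 28, 75, 38.5, -0.37], [155, 28, 75, 38.5, -0.37], [155, 28, 75, 38.5, -0.37], [155, 28, 75, 38.5, -0.37], [155, 28, 75, 38.5, -0.37], [155, 28, 75, 38.5, -0.37]],
  ],
)

```text
t: 36.42
eef_pos: [461.6, 106.5, 119.0]
tcp_rot: [3.141, -0.001, 0.793]
ft_force: [-0.3, -0.6, 0.7]
opening: 0.316
grip_force: 0.0
```

```bash
python3 - <<'E'
from h import *
plan([(462,101.5,39,45.5)])
E
```

```text
(462, 101.5, 39, 45.5) -> [-3.2  3.8 80. ] turn -0.1 rows 2
```

Emit:
step_arm(
  plan=[
    [[-3, 3.5, 0, 0, -0.37], [-3, 3.5, 30, 0, -0.37], [-3, 3.5, 55, 0, -0.37], [-3, 3.5, 70, 0, -0.37], [-3, 3.5, 80, 0, -0.37], [-3, 3.5, 80, 0, -0.37]],
  ],
)

```text
t: 36.92
eef_pos: [461.4, 100.5, 37.6]
tcp_rot: [-3.141, 0.001, 0.79]
ft_force: [0.0, -0.8, 0.2]
opening: 0.313
grip_force: 0.0
```

Emit:
step_arm(
  plan=[
    [[0, 0, 0, 0, -1], [0, 0, 0, 0, -1], [0, 0, 0, 0, -1], [0, 0, 0, 0, -1], [0, 0, 0, 0, -1], [0, 0, 0, 0, -1]],
  ],
)

```text
t: 37.42
eef_pos: [461.4, 102.1, 39.5]
tcp_rot: [-3.141, -0.0, 0.789]
ft_force: [-4.4, 5.2, 6.5]
opening: 0.124
grip_force: 30.0
```

Emit:
step_arm(
  plan=[
    [[0, 0, 0, 6, -1], [0, 0, 0, 12, -1], [0, 0, 0, 18, -1], [0, 0, 0, 24, -1], [0, 0, 0, 30, -1], [0, 0, 0, 36, -1], [0, 0, 0, 42, -1], [0, 0, 0, 46, -1]],
  ],
)

```text
t: 38.08
eef_pos: [460.5, 104.1, 39.5]
tcp_rot: [-3.139, 0.001, -0.02]
ft_force: [-9.1, 35.6, 8.2]
opening: 0.123
grip_force: 30.0
```

Emit:
step_arm(
  plan=[
    [[0, 0, 0, 6, -1], [0, 0, 0, 12, -1], [0, 0, 0, 18, -1], [0, 0, 0, 23, -1], [0, 0, 0, 23, -1], [0, 0, 0, 23, -1]],
  ],
)

```text
t: 38.58
eef_pos: [460.9, 105.2, 39.6]
tcp_rot: [-3.138, 0.001, -0.416]
ft_force: [-6.8, 45.4, 6.2]
opening: 0.121
grip_force: 30.0
```

Emit:
step_arm(
  plan=[
    [[0, 0, 0, 0, -0.4], [0, 0, 0, 0, -0.4], [0, 0, 0, 0, -0.4], [0, 0, 0, 0, -0.4], [0, 0, -30, 0, -0.4], [0, 0, -70, 0, -0.4], [0, 0, -110, 0, -0.4], [0, 0, -150, 0, -0.4]],
  ],
)

```text
t: 39.25
eef_pos: [461.4, 101.3, 190.6]
tcp_rot: [3.141, 0.0, -0.416]
ft_force: [0.3, -0.5, -0.1]
opening: 0.303
grip_force: 0.0
```

Emit:
step_arm(
  plan=[
    [[0, 220, 0, 0, -0.4], [0, 220, 0, 0, -0.4], [0, 220, 0, 0, -0.4], [0, 220, 0, 0, -0.4], [0, 220, 0, 0, -0.4], [0, 220, 0, 0, -0.4]],
  ],
)

```text
t: 39.75
eef_pos: [371.0, -103.1, 189.0]
tcp_rot: [3.141, -0.001, -0.419]
ft_force: [0.4, 0.1, -0.2]
opening: 0.299
grip_force: 0.0
```

Emit:
step_arm(
  plan=[
    [[0, 120, 0, 0, -0.4], [0, 120, 0, 0, -0.4], [0, 120, 0, 0, -0.4], [0, 120, 0, 0, -0.4], [0, 120, 0, 0, -0.4]],
  ],
)

```text
t: 40.17
eef_pos: [323.6, -211.0, 188.8]
tcp_rot: [3.141, -0.0, -0.421]
ft_force: [0.1, 0.5, 0.6]
opening: 0.301
grip_force: 0.0
```

```bash
python3 - <<'E'
from h import *
im=snap('top','top8'); a=cv2.resize(im[190:330,200:340],None,fx=4,fy=4,interpolation=cv2.INTER_CUBIC)
im=snap('scene','sc8'); b=cv2.resize(im[190:300,190:350],None,fx=2.5,fy=2.5)[:, :240+160]
cv2.imwrite('pics/c11.png',cv2.resize(a,(500,500)));cv2.imwrite('pics/c12.png',cv2.resize(im[180:300,220:360],None,fx=4.5,fy=4.5,interpolation=cv2.INTER_CUBIC))
E
```

```text
(no output)
```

View pics/c11.png

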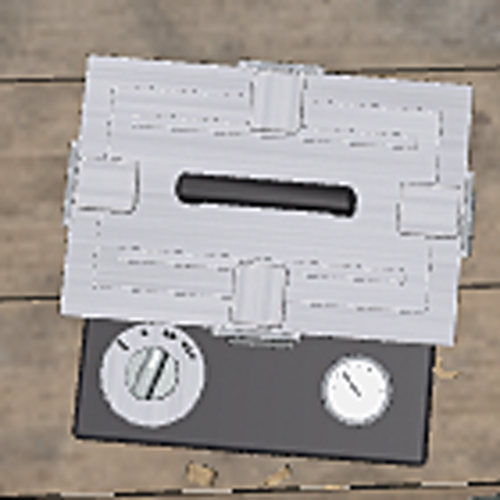

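View pics/c12.png

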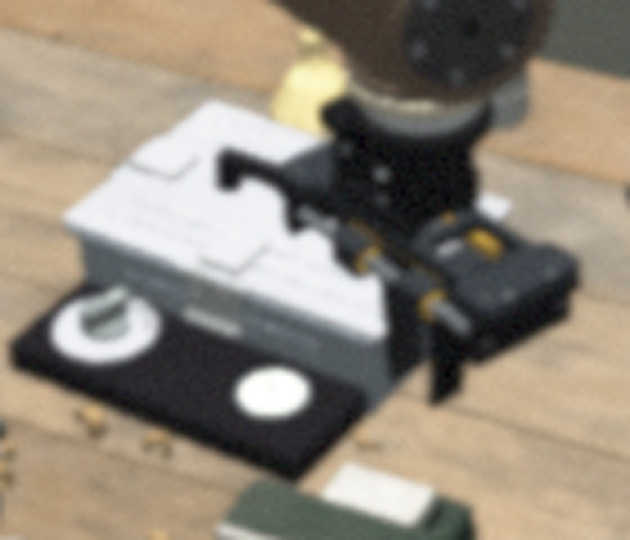

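The dial bar now points at the two-dot mark (crop (168,331)). All four clips hang shut and the lid sits level. The gripper is clear of everything.

```bash
python3 -c "
from h import *
print(env.job_done())"
```

```text
the job is handed in; nothing more can be done
None
```

The job is handed in, with no verdict returned: the three tools present (both spanners and the pliers; no dividers) are in the tub, and the last pictures show the lid seated, all four clips shut and the dial at two dots.

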